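Cheese sampling: load and cap the wide pot

ROBOT

A 6-joint arm with a two-finger parallel gripper is mounted at the origin on the work surface. World frame = base frame: x ahead of the robot, y to its left, z up, the work surface at z = 0. Lengths are in m, angles in degrees, forces in N, time in s.
With the tool pointing down it reaches from about 0.4 to 0.825 m from the base axis. Payload 7 kg.
Tool frame: the origin (TCP) lies at the very end of the fingers, on their centre line; the grasp point (between the pads) lies behind it (r.grasp_offset is the z of the grasp point in the tool frame, in m); z points along the fingers, y is the direction in which the jaws open and shut (so a half turn about z gives the same grasp; the last joint's range is limited). The gripper opens to 88 mm and grips with 3 to 60 N. Pads are 19 mm wide; open, the fingers measure 130 mm over their backs; the gripper's body (78 mm by 193 mm) begins 47 mm behind the grasp point.
Start: joints at [92.71, 20.546, 0.682, 0, -70.136, -16.507], TCP at [0.161, 0.655, 0.227] pointing down, gripper open.
Joint ranges: [-176.03, 176.03], [-82.01, 121.73], [-58.28, 71.71], [-173.87, 95.51], [-174.79, -0.11], [-173.66, 173.66]. Speed limits (degrees/s): [136.94, 136.94, 172.46, 180, 180, 180].

INTERFACE

Orientations are given as [roll, pitch, yaw] about the fixed x, y, z axes, in that order (R = Rz(yaw) Ry(pitch) Rx(roll)).
In Python, from plant import r gives the robot as it stands. The module is installed in compiled form; this text tells all that it offers.
- The arm moves only by the tool servo_tool, never from a script. Its argument "targets" is a list of rows, each an object of numbers: "dx", "dy", "dz": the shift along the world's x, y, z in cm; "spin": the turn about the world's z in rad; "grip": the opening in per cent of the stroke, from 0 (shut) to 100 (fully open). A call has exactly 10 rows; each row is the pose to reach, as a shift and turn from the pose commanded when the call began; what a row does not reach only later rows make up. A row lasts 1/12 s, in which the tool goes at most 41.7 mm and 7.16 degrees, less where a joint would pass 70% of its speed; a pose out of reach is approached as far as the arm can. A call with a gripper value outside its range is refused whole. The fingers move at their own pace and stop on an object; "squeeze" is the grip in N (left out, the last holds). Time passes only in rows, so rows that repeat a pose let the fingers close, or fill a call up. It gives the time, the measured TCP pose, the force and the opening at its end, in the units of the state.
- r.get_state(): the state, without advancing time (a new reading comes with each control period).
- r.capture(name): name is "scene" or "side" or "wrist"; returns the picture (400x640x3 uint8, blue, green, red); there is no depth.
- r.get_calibration(name): a dict with "K" (3x3 intrinsics, pixels), "extrinsics" (4x4, takes a point from camera to world coordinates). Camera axes: x right, y down, z forward; pixel columns grow to the right and rows downward; lengths in m; the calibration is good to about 2 mm. The wrist camera is an equidistant fisheye: a pixel r from the principal point sees the ray r / f radians off the axis. A picture is of the moment at which its call begins: read the wrist's pose just before it. get_calibration takes no time and is no camera call; for the wrist camera it gives the pose at the moment of the call.
- r.close_job(): hands the job in, once; it reports no verdict.
Trained networks look in the newest picture that a camera, given by its name, has taken for a name from the list of things; names that differ only in an ending like _2 or _b are one class to them, and where a whole thing is asked for, a point or a joint stands for the part that bears it (a point fixed in the world has none). Each returns a list of dicts, best first, with "p" (0 to 1); they miss things now and then, are a little off and sometimes report something else, mostly with a low value. They report only what shows in the picture. A call takes as long as a camera call.
- r.cut_out(name, camera): "mask" (400x640 bool, what is visible of it) and "extent" ([left, top, right, bottom] in pixels, round what is visible of it).
The state is a dict: "time_s": time; "joints": joint angles; "qd": joint speeds; "joint_torque": joint torques, N m; "tcp_pos": TCP position; "eef_rot": TCP orientation; "contact_force": force on the tool from outside, world axes, zero at the start; "moment": the same for the moment, N m; "gripper_width": finger opening in m.
Only numpy, scipy, OpenCV 4.12 (cv2) and the standard library are available. Lean on these libraries where they do the work, as an engineer would, in place of code of your own. Each camera call takes 0.05 s, during which the arm holds its last target. There are 200 camera calls.

TASK

In the sample rack, flick the hinged cap of the wide pot wide open, lift the round cheese plug out of the white tub and put it inside that pot, then press the cap fully shut. Keep the two slim pots shut, leave the rectangular cheese pieces in the tub, and do not disturb the bottle, cheese wheel and cheese block standing nearby.

Things in the scene. Friction and masses are not known exactly. Their poses are not given: they have to be found in the camera images.
- rack: grey sample rack, base plate 80 mm (x) by 270 mm (y), fixed to the table, two 45 mm end plates; holds three pots in a row along its y axis, 85 mm apart, in any order. Origin at the centre of its underside. The pots' hinges are on the rack's +x side and their lift tabs on its -x side
- wide_pot: the wide sample pot: clear plastic, outer diameter 46 mm, bore 41 mm, 60 mm tall, inner floor 5 mm up, fixed in the rack on its 8 mm base plate; origin at the centre of its underside, axes parallel to the rack's (z up)
- wide_cap (a joint): angle of the wide pot's hinged white cap: 0 is shut, grows as it opens, stop at 2.1 rad; starts between 0 and 0.12. The hinge is stiff (0.03 N m friction) and the cap stays where it is left. The cap is a disc 46 mm across and 6 mm thick with an upright lift tab at the edge farthest from the hinge
- wide_cap_tab (a point): grip point in the wide cap's lift tab, a block 16 mm long radially and 10 mm wide along the hinge axis, its middle 10 mm outside the cap's edge. Shut: the point is 59 mm from the hinge line towards -x and 14 mm above it, the tab's top 5 mm higher. Pinched across its 10 mm width the tab can turn between the pads. Moves with the cap; axes parallel to the pot's when shut
- wide_cap_hinge (a point): middle of the wide cap's hinge line, at rim height (60 mm above the pot's underside), 26 mm from the pot's axis towards the pot's +x; the hinge line runs along the pot's y axis
- slim_pot_a: slim sample pot, clear plastic, outer diameter 30 mm, 60 mm tall, fixed in the rack, same build of cap as the wide pot; origin at the centre of its underside
- slim_pot_b: slim sample pot, clear plastic, outer diameter 30 mm, 60 mm tall, fixed in the rack, same build of cap as the wide pot; origin at the centre of its underside
- slim_cap_a (a joint): cap angle of slim pot a (0 shut, starts shut)
- slim_cap_b (a joint): cap angle of slim pot b (0 shut, starts shut)
- tub: open white plastic tub 170 mm (x) by 200 mm (y), 40 mm tall, walls and floor 4 mm, fixed to the table; origin at the centre of its underside. It holds the plug and two batons in a row along its y axis, about 55 mm apart, in any order
- plug: the round cheese plug, the only cylinder in the tub: diameter 24 mm, 40 mm tall, rigid, about 20 g, standing upright on the tub's floor at the start; origin at the centre of its underside, z along the plug
- plug_center (a point): centre of the cheese plug, 20 mm above its underside
- baton_a: flat rectangular cheese baton 50 x 20 x 18 mm lying in the tub, about 20 g; origin at the centre of its underside
- baton_b: flat rectangular cheese baton 50 x 20 x 18 mm lying in the tub, about 20 g; origin at the centre of its underside
- bottle: amber bottle, diameter 40 mm, 110 mm tall, loose, stands behind the gap between rack and tub; origin at the centre of its underside
- cheese_wheel: loose cheese wheel, diameter 110 mm, 45 mm tall, at the far side; origin at the centre of its underside
- cheese_block: loose cheese block 70 x 120 x 50 mm, at the far side; origin at the centre of its underside

How it is judged (in metres and radians):
On the way, in this order (a step that is already met when the one before it is completed fails the run):
1. the wide pot's cap is open, upright or beyond (value of joint wide_cap above 1.4 rad), for 0.2 s.
2. the round cheese plug is inside the wide pot and let go (horizontal distance between plug_center and wide_pot below 0.017 m and z of plug_center in the frame of wide_pot between 0.01 and 0.045 m and contact force between plug and the fingers below 0.05 N), for 0.2 s.
At the end, for the whole second after the job is handed in: the wide pot's cap is shut to within 0.05 rad (about 3 mm at the tab) with the cheese plug at rest inside the pot, both slim caps are shut (under 0.1 rad), and both batons are still in the tub (value of joint wide_cap below 0.05 rad and horizontal distance between plug_center and wide_pot below 0.017 m and z of plug_center in the frame of wide_pot between 0.01 and 0.045 m and value of joint each of slim_cap_a, slim_cap_b below 0.1 rad and x of baton_a in the frame of tub between -0.085 and 0.085 m and y of baton_a in the frame of tub between -0.1 and 0.1 m and z of each of baton_a, baton_b in the frame of tub below 0.06 m and x of baton_b in the frame of tub between -0.085 and 0.085 m and y of baton_b in the frame of tub between -0.1 and 0.1 m and linear speed of plug below 0.02 m/s); the robot touches nothing.
It fails at once if a slim pot's cap is opened (over 0.3 rad) (value of joint any of slim_cap_a, slim_cap_b above 0.3 rad).
It fails at once if a baton leaves the tub (not (x of baton_a in the frame of tub between -0.085 and 0.085 m and y of baton_a in the frame of tub between -0.1 and 0.1 m and z of each of baton_a, baton_b in the frame of tub below 0.06 m and x of baton_b in the frame of tub between -0.085 and 0.085 m and y of baton_b in the frame of tub between -0.1 and 0.1 m)).
It fails at once if the amber bottle is pushed away (over 30 mm) or knocked over (distance of bottle from where it was at the start of the episode above 0.03 m or angle between bottle's own z axis and vertical above 0.5 rad).
It fails at once if the cheese wheel is pushed away (over 30 mm) or knocked over (distance of cheese_wheel from where it was at the start of the episode above 0.03 m or angle between cheese_wheel's own z axis and vertical above 0.5 rad).
It fails at once if the cheese block is pushed away (over 30 mm) or knocked over (distance of cheese_block from where it was at the start of the episode above 0.03 m or angle between cheese_block's own z axis and vertical above 0.5 rad).
It also fails if it takes over 69 s, if anything falls off the work surface, if the arm or the gripper's body presses on something with over 40 N, if the wrist force passes 120 N, or if a joint passes its speed limit or range.

## Working session

There is one attempt and no reset: what is moved stays moved. The work goes in short steps, Python scripts to look and compute and a tool call to move; the robot and the scene stay as the last step left them, time stands still between calls to the robot, and variables do not carry over. Pictures are saved under pics/ and viewed, about 8 in all and at most 12, crops included, and the job is handed in when it is done.

Besides the shell and the picture viewer there is one more tool, called after ">>>" as name([rows], argument=value, ...), one row to a line, values as JSON. servo_tool: Moves the arm, as the interface text tells. Its arguments: {"type":"object","properties":{"targets":{"type":"array"},"squeeze":{"type":"number"}},"required":["targets"]}

```bash
mkdir -p pics; python3 - <<'E'
from plant import r
import cv2,numpy as np
s=r.get_state();print(s['time_s'],s['tcp_pos'],s['eef_rot'],s['gripper_width'],r.grasp_offset)
for n in ['scene','side','wrist']:
    im=r.capture(n);cv2.imwrite(f'pics/{n}0.png',im)
    c=r.get_calibration(n);print(n,np.round(c['K'],1).tolist(),np.round(c['extrinsics'],3).tolist())
    for t in ['wide_pot','wide_cap','wide_cap_tab','plug','tub','rack','slim_pot_a','bottle']:
        print(t,[(round(d['p'],2),d['extent']) for d in r.cut_out(t,n)][:3])
a=[cv2.imread(f'pics/{n}0.png') for n in ['scene','side']]
cv2.imwrite('pics/both.png',cv2.resize(np.vstack(a),(480,600)))
E
```

```text
0.0 [0.16084924 0.65503706 0.22562019] [ 1.79903844e+02 -6.53270541e-03 -1.38008607e+01] 0.08760934824761529 -0.0188
scene [[487.3, 0.0, 316.6], [0.0, 487.3, 198.9], [0.0, 0.0, 1.0]] [[-0.176, 0.558, -0.811, 1.468], [0.984, 0.105, -0.142, 0.155], [0.006, -0.824, -0.567, 0.649], [0.0, 0.0, 0.0, 1.0]]
wide_pot [(0.82, [403.4, 165.3, 425.8, 214.3])]
wide_cap [(0.61, [405.1, 167.8, 425.1, 194.2])]
wide_cap_tab [(0.67, [406.0, 166.3, 426.1, 188.8])]
plug [(0.7, [232.8, 163.5, 248.9, 183.8])]
tub [(0.79, [180.3, 146.7, 288.3, 212.7])]
rack [(0.88, [347.8, 176.1, 478.0, 232.6]), (0.5, [442.6, 177.9, 464.0, 218.6])]
slim_pot_a [(0.94, [371.3, 165.8, 382.7, 203.6]), (0.77, [442.3, 176.3, 466.3, 217.1])]
bottle [(0.59, [296.8, 205.4, 314.1, 257.7])]
side [[410.9, 0.0, 318.1], [0.0, 410.9, 203.7], [0.0, 0.0, 1.0]] [[0.953, -0.193, 0.236, 0.406], [-0.304, -0.579, 0.756, -0.825], [-0.009, -0.792, -0.611, 0.745], [0.0, 0.0, 0.0, 1.0]]
wide_pot [(0.71, [246.3, 166.1, 269.4, 183.6])]
wide_cap [(0.63, [246.6, 169.2, 270.8, 178.4])]
wide_cap_tab [(0.74, [242.6, 164.7, 270.4, 175.1]), (0.33, [274.6, 278.9, 285.7, 302.5])]
plug [(0.62, [273.2, 278.7, 288.3, 302.3]), (0.29, [339.9, 185.6, 348.6, 226.2])]
tub [(0.64, [241.4, 251.8, 324.6, 336.8])]
rack [(0.85, [244.1, 156.2, 278.4, 225.0])]
slim_pot_a [(0.74, [241.9, 182.0, 266.3, 204.4]), (0.44, [246.2, 153.4, 266.1, 167.7]), (0.41, [339.1, 184.8, 349.9, 224.2])]
bottle [(0.6, [337.0, 186.3, 349.6, 225.4]), (0.59, [245.7, 167.8, 269.8, 177.4]), (0.21, [370.9, 237.7, 411.8, 286.1])]
wrist [[309.7, 0.0, 318.1], [0.0, 309.7, 199.9], [0.0, 0.0, 1.0]] [[-0.238, -0.928, -0.288, 0.239], [-0.971, 0.227, 0.071, 0.637], [-0.0, 0.296, -0.955, 0.385], [0.0, 0.0, 0.0, 1.0]]
wide_pot []
wide_cap []
wide_cap_tab []
plug []
tub []
rack []
slim_pot_a []
bottle []
```

View pics/both.png

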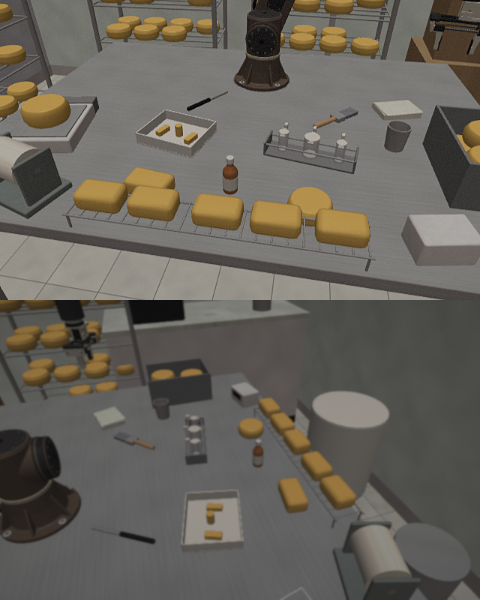

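```bash
cat > h.py <<'E'
from plant import r
import cv2,numpy as np
def ray(n,uv,c=None):
    c=c or r.get_calibration(n);K=c['K'];E=c['extrinsics']
    x=(uv[0]-K[0][2])/K[0][0];y=(uv[1]-K[1][2])/K[1][1]
    if n=='wrist':
        t=np.hypot(x,y);s=np.sin(t)/max(t,1e-9);d=np.array([x*s,y*s,np.cos(t)])
    else: d=np.array([x,y,1.]);d/=np.linalg.norm(d)
    E=np.array(E);return E[:3,3],E[:3,:3]@d
def onz(n,uv,z,c=None):
    o,d=ray(n,uv,c);return o+d*(z-o[2])/d[2]
def tri(rs):
    A=0;b=0
    for o,d in rs:
        P=np.eye(3)-np.outer(d,d);A=A+P;b=b+P@o
    p=np.linalg.solve(A,b);return p,[np.linalg.norm((np.eye(3)-np.outer(d,d))@(p-o)) for o,d in rs]
def proj(n,p,c=None):
    c=c or r.get_calibration(n);K=np.array(c['K']);E=np.array(c['extrinsics'])
    q=E[:3,:3].T@(np.asarray(p)-E[:3,3])
    if n=='wrist':
        rr=np.hypot(q[0],q[1]);t=np.arctan2(rr,q[2]);k=t/max(rr,1e-9);return np.array([K[0,0]*q[0]*k+K[0,2],K[1,1]*q[1]*k+K[1,2]])
    return (K@q)[:2]/q[2]
E
python3 - <<'E'
from h import *
mid=lambda e:((e[0]+e[2])/2,(e[1]+e[3])/2)
for nm,a,b in [('plug',[232.8,163.5,248.9,183.8],[273.2,278.7,288.3,302.3]),('wpot',[403.4,165.3,425.8,214.3],[246.3,166.1,269.4,183.6]),('tub',[180.3,146.7,288.3,212.7],[241.4,251.8,324.6,336.8])]:
    print(nm,[np.round(x,4) for x in tri([ray('scene',mid(a)),ray('side',mid(b))])])
E
```

```text
plug [array([ 0.5043, -0.2045,  0.022 ]), array([0.0047, 0.0047])]
wpot [array([0.5426, 0.2154, 0.0573]), array([0.0028, 0.0028])]
tub [array([ 0.511 , -0.215 ,  0.0121]), array([0.0014, 0.0014])]
```

The two views show the tub with the plug between two batons and the rack with the wide pot in the middle. Next I'll estimate the rack yaw roughly and move the wrist camera over it.

```bash
python3 - <<'E'
from h import *
a=tri([ray('scene',(376.8,184.7)),ray('side',(254,193.2))]);b=tri([ray('scene',(454,196.7)),ray('side',(256.1,160.5))])
c=tri([ray('scene',(376.8,184.7)),ray('side',(256.1,160.5))]);d=tri([ray('scene',(454,196.7)),ray('side',(254,193.2))])
for x in (a,b,c,d):print(x)
E
```

```text
(array([0.51697333, 0.13318971, 0.04811137]), [np.float64(0.006619291170057387), np.float64(0.00661929117005735)])
(array([0.55329333, 0.29989789, 0.05650285]), [np.float64(0.002568929535844148), np.float64(0.002568929535844278)])
(array([0.55483723, 0.1515234 , 0.10766021]), [np.float64(0.040835623825801415), np.float64(0.04083562382580142)])
(array([ 0.51325158,  0.28537298, -0.01011232]), [np.float64(0.038758450083014165), np.float64(0.03875845008301406)])
```

>>> servo_tool([
  {"dx": 2.5,"dy": -3.5,"dz": 1,"grip": 100},
  {"dx": 5,"dy": -7,"dz": 2},
  {"dx": 7.5,"dy": -10.5,"dz": 4},
  {"dx": 10,"dy": -14,"dz": 6},
  {"dx": 12.5,"dy": -17.5,"dz": 7},
  {"dx": 15,"dy": -21,"dz": 8},
  {"dx": 17,"dy": -24.5,"dz": 8},
  {"dx": 19,"dy": -28,"dz": 8},
  {"dx": 21,"dy": -31,"dz": 8},
  {"dx": 23,"dy": -34,"dz": 8},
])

```text
validation failed for argument at $.ta...
```

>>> servo_tool([
  {"dx": 2.5,"dy": -3.3,"dz": 1,"spin": 0,"grip": 100},
  {"dx": 5,"dy": -6.6,"dz": 2,"spin": 0,"grip": 100},
  {"dx": 7.5,"dy": -10,"dz": 4,"spin": 0,"grip": 100},
  {"dx": 10,"dy": -13.3,"dz": 5,"spin": 0,"grip": 100},
  {"dx": 12.5,"dy": -16.6,"dz": 6,"spin": 0,"grip": 100},
  {"dx": 15,"dy": -20,"dz": 7,"spin": 0,"grip": 100},
  {"dx": 17,"dy": -23.3,"dz": 8,"spin": 0,"grip": 100},
  {"dx": 19,"dy": -26.6,"dz": 8,"spin": 0,"grip": 100},
  {"dx": 21,"dy": -30,"dz": 8,"spin": 0,"grip": 100},
  {"dx": 23,"dy": -33,"dz": 8,"spin": 0,"grip": 100},
], squeeze=15)

```text
time_s: 2.18
tcp_pos: [0.3915, 0.3234, 0.3074]
eef_rot: [-179.9, -0.0, -13.8]
contact_force: [1.1, 2.3, -0.0]
gripper_width: 0.0876
```

```bash
cat >> h.py <<'E'
import pickle,os
def shot(tag,names):
    c=r.get_calibration('wrist');im=r.capture('wrist');cv2.imwrite(f'pics/{tag}.png',im)
    out={n:[(d['p'],d['extent'],d['mask']) for d in r.cut_out(n,'wrist')][:3] for n in names}
    pickle.dump((c,out),open(f'pics/{tag}.pkl','wb'))
    print(tag,r.get_state()['time_s'])
    for n in names: print(n,[(round(p,2),np.round(e).tolist()) for p,e,m in out[n]])
E
python3 - <<'E'
from h import *
shot('w1',['wide_cap','wide_cap_tab','wide_pot','slim_pot_a','rack'])
E
```

```text
w1 2.4833
wide_cap [(0.74, [358.0, 18.0, 390.0, 69.0])]
wide_cap_tab []
wide_pot [(0.92, [348.0, 19.0, 394.0, 69.0])]
slim_pot_a [(0.85, [417.0, 24.0, 449.0, 65.0]), (0.68, [295.0, 23.0, 322.0, 64.0]), (0.62, [350.0, 21.0, 394.0, 69.0])]
rack [(0.93, [268.0, 21.0, 464.0, 76.0]), (0.51, [417.0, 25.0, 449.0, 66.0])]
```

>>> servo_tool([
  {"dx": 1,"dy": -2,"dz": 0,"spin": 0,"grip": 100},
  {"dx": 2,"dy": -4,"dz": 0,"spin": 0,"grip": 100},
  {"dx": 3,"dy": -6,"dz": 0,"spin": 0,"grip": 100},
  {"dx": 4,"dy": -8,"dz": -1,"spin": 0,"grip": 100},
  {"dx": 5,"dy": -10,"dz": -2,"spin": 0,"grip": 100},
  {"dx": 6,"dy": -11,"dz": -4,"spin": 0,"grip": 100},
  {"dx": 7,"dy": -11,"dz": -6,"spin": 0,"grip": 80},
  {"dx": 7,"dy": -11,"dz": -8,"spin": 0,"grip": 60},
  {"dx": 7,"dy": -11,"dz": -8,"spin": 0,"grip": 40},
  {"dx": 7,"dy": -11,"dz": -8,"spin": 0,"grip": 40},
])

```text
time_s: 3.32
tcp_pos: [0.4604, 0.216, 0.2259]
eef_rot: [179.9, 0.1, -13.7]
contact_force: [-0.7, -0.0, 0.7]
gripper_width: 0.0667
```

```bash
python3 - <<'E'
from h import *
shot('w2',['wide_cap','wide_cap_tab','wide_pot','slim_pot_a','rack'])
a,b=cv2.imread('pics/w1.png'),cv2.imread('pics/w2.png')
cv2.imwrite('pics/w12.png',cv2.resize(np.vstack([a,b]),(480,600)))
print(proj('wrist',(.54,.215,.068)))
E
```

```text
w2 3.6167
wide_cap [(0.76, [279.0, 79.0, 321.0, 151.0]), (0.53, [574.0, 87.0, 600.0, 98.0])]
wide_cap_tab [(0.94, [278.0, 79.0, 326.0, 147.0])]
wide_pot [(0.89, [274.0, 79.0, 326.0, 150.0]), (0.62, [591.0, 76.0, 605.0, 108.0])]
slim_pot_a [(0.75, [206.0, 95.0, 249.0, 150.0]), (0.71, [365.0, 82.0, 400.0, 136.0])]
rack [(0.68, [182.0, 68.0, 422.0, 152.0])]
[301.62264509 110.56498512]
```

View pics/w2.png

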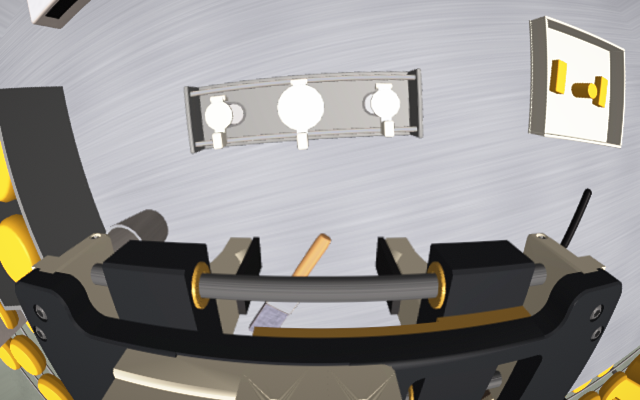

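Wrist view: the wide cap disc is at (300,107), its tab at (303,141) and its hinge at (299,83). The slim caps are at (218,115) and (386,104), and the plug in the tub is near (588,91). I'll measure all of these by segmenting the white areas.

```bash
cat > m.py <<'E'
from h import *
def disc(tag,guess,size):
    im=cv2.imread(f'pics/{tag}.png').astype(int);w=((im.min(2)>215)*255).astype(np.uint8)
    n,l,st,ce=cv2.connectedComponentsWithStats(w)
    best=min((i for i in range(1,n) if 60<st[i,4]<4000),key=lambda i:np.hypot(*(ce[i]-guess)))
    m=(l==best).astype(np.uint8)*255
    dt=cv2.distanceTransform(m,cv2.DIST_L2,5);k=np.argwhere(dt>dt.max()-1.).mean(0)[::-1]
    ys,xs=np.where(m>0);return k,dt.max(),m,st[best]
if __name__=='__main__':
    g={'w1':[(371,45),(433,45),(308,45)],'w2':[(300,107),(386,104),(218,115)]}
    R={}
    for t in g:
        c=pickle.load(open(f'pics/{t}.pkl','rb'))[0]
        for i,q in enumerate(g[t]):
            k,rr,m,s=disc(t,q,0)
            ys,xs=np.where(m>0);lo=ys>ys.max()-8
            tb=(xs[lo].mean(),ys.max()+.5)
            print(t,i,np.round(k,1),round(rr,1),s,'z.074:',np.round(onz('wrist',k,.074,c),4),'tab end',np.round(onz('wrist',tb,.08,c),4))
            R[t,i]=ray('wrist',k,c)
    for i in range(3):print(i,tri([R['w1',i],R['w2',i]]))
E
python3 m.py
```

```text
w1 0 [374.4  36.9] 16.4 [ 354   17   39   50 1219] z.074: [0.5429 0.2148 0.074 ] tab end [0.5034 0.2205 0.08  ]
w1 1 [437.6  39.2] 9.4 [428  25  20  37 459] z.074: [0.5277 0.1311 0.074 ] tab end [0.4966 0.1338 0.08  ]
w1 2 [307.   39.3] 11.2 [295  25  25  39 598] z.074: [0.5577 0.2979 0.074 ] tab end [0.5258 0.3043 0.08  ]
w2 0 [300.3 107. ] 22.6 [ 277   79   47   71 1957] z.074: [0.5425 0.2144 0.074 ] tab end [0.5012 0.2224 0.08  ]
w2 1 [385.2 103.2] 14.2 [ 365   83   35   54 1012] z.074: [0.5275 0.1308 0.074 ] tab end [0.4944 0.1352 0.08  ]
w2 2 [217.9 115.4] 13.6 [205  95  27  55 854] z.074: [0.5573 0.2982 0.074 ] tab end [0.5237 0.3071 0.08  ]
0 (array([0.54275698, 0.21454273, 0.07349938]), [np.float64(0.0002646008026673055), np.float64(0.00026460080266711743)])
1 (array([0.52762243, 0.13085609, 0.07383065]), [np.float64(0.00019050735783423308), np.float64(0.0001905073578342115)])
2 (array([0.55732179, 0.29790918, 0.07518273]), [np.float64(0.00011426121228742842), np.float64(0.0001142612122874665)])
```

>>> servo_tool([
  {"dx": 1.5,"dy": 0.1,"dz": 0,"spin": 0.03,"grip": 30},
  {"dx": 3,"dy": 0.3,"dz": -1,"spin": 0.063,"grip": 30},
  {"dx": 4.9,"dy": 0.5,"dz": -3,"spin": 0.063,"grip": 30},
  {"dx": 4.9,"dy": 0.5,"dz": -6,"spin": 0.063,"grip": 30},
  {"dx": 4.9,"dy": 0.5,"dz": -9,"spin": 0.063,"grip": 30},
  {"dx": 4.9,"dy": 0.5,"dz": -11,"spin": 0.063,"grip": 30},
  {"dx": 4.9,"dy": 0.5,"dz": -12,"spin": 0.063,"grip": 30},
  {"dx": 4.9,"dy": 0.5,"dz": -12,"spin": 0.063,"grip": 30},
  {"dx": 4.9,"dy": 0.5,"dz": -12,"spin": 0.063,"grip": 30},
  {"dx": 4.9,"dy": 0.5,"dz": -12,"spin": 0.063,"grip": 30},
])

```text
time_s: 4.45
tcp_pos: [0.511, 0.2213, 0.1083]
eef_rot: [-179.9, -0.1, -10.2]
contact_force: [-1.0, 0.6, -0.4]
gripper_width: 0.0261
```

```bash
python3 - <<'E'
from h import *
print(r.get_state()['tcp_pos'],r.get_state()['eef_rot'])
im=r.capture('wrist');cv2.imwrite('pics/w3.png',im)
c=r.get_calibration('wrist');
for p in [(.5101,.2203,.082),(.5426,.2145,.074)]:print(proj('wrist',p,c))
E
```

```text
[0.51095328 0.22131275 0.10833852] [-1.79893781e+02 -1.12198576e-01 -1.01528011e+01]
[320.83193852 235.04919244]
[320.8822422  182.67827139]
```

View pics/w3.png

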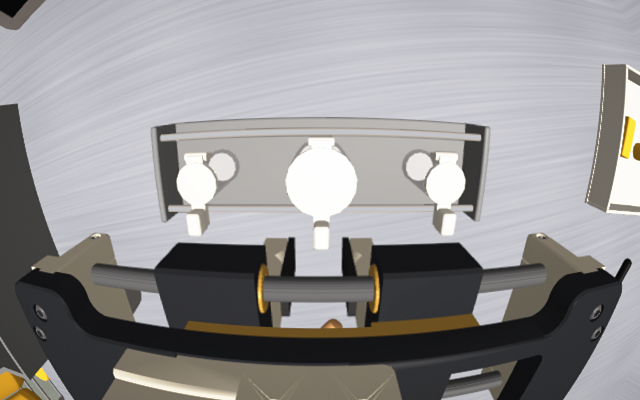

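Tab spans (315–328, 222–248), midway between the fingers as predicted. I'll go down and pinch.

>>> servo_tool([
  {"dx": -0.1,"dy": -0.1,"dz": -1,"spin": 0,"grip": 30},
  {"dx": -0.1,"dy": -0.1,"dz": -2,"spin": 0,"grip": 30},
  {"dx": -0.1,"dy": -0.1,"dz": -2.8,"spin": 0,"grip": 30},
  {"dx": -0.1,"dy": -0.1,"dz": -3.1,"spin": 0,"grip": 30},
  {"dx": -0.1,"dy": -0.1,"dz": -3.1,"spin": 0,"grip": 30},
  {"dx": -0.1,"dy": -0.1,"dz": -3.1,"spin": 0,"grip": 0},
  {"dx": -0.1,"dy": -0.1,"dz": -3.1,"spin": 0,"grip": 0},
  {"dx": -0.1,"dy": -0.1,"dz": -3.1,"spin": 0,"grip": 0},
  {"dx": -0.1,"dy": -0.1,"dz": -3.1,"spin": 0,"grip": 0},
  {"dx": -0.1,"dy": -0.1,"dz": -3.1,"spin": 0,"grip": 0},
], squeeze=15)

```text
time_s: 5.33
tcp_pos: [0.5092, 0.2198, 0.0759]
eef_rot: [-180.0, -0.0, -10.2]
contact_force: [-0.0, 0.8, -0.1]
gripper_width: 0.0102
```

>>> servo_tool([
  {"dx": 0.33,"dy": -0.06,"dz": 1.0,"spin": 0,"grip": 0},
  {"dx": 0.82,"dy": -0.15,"dz": 1.93,"spin": 0,"grip": 0},
  {"dx": 1.47,"dy": -0.26,"dz": 2.76,"spin": 0,"grip": 0},
  {"dx": 2.25,"dy": -0.4,"dz": 3.46,"spin": 0,"grip": 0},
  {"dx": 3.13,"dy": -0.56,"dz": 4.02,"spin": 0,"grip": 0},
  {"dx": 4.1,"dy": -0.73,"dz": 4.41,"spin": 0,"grip": 0},
  {"dx": 5.12,"dy": -0.91,"dz": 4.62,"spin": 0,"grip": 0},
  {"dx": 6.16,"dy": -1.09,"dz": 4.65,"spin": 0,"grip": 0},
  {"dx": 7.19,"dy": -1.28,"dz": 4.5,"spin": 0,"grip": 0},
  {"dx": 8.18,"dy": -1.45,"dz": 4.16,"spin": 0,"grip": 0},
])

```text
time_s: 6.17
tcp_pos: [0.5928, 0.2049, 0.1177]
eef_rot: [-180.0, -0.1, -10.2]
contact_force: [-0.8, 2.0, 4.4]
gripper_width: 0.0094
```

>>> servo_tool([
  {"dx": 0.47,"dy": -0.09,"dz": -0.23,"spin": 0,"grip": 0},
  {"dx": 0.91,"dy": -0.16,"dz": -0.5,"spin": 0,"grip": 0},
  {"dx": 0.91,"dy": -0.16,"dz": -0.5,"spin": 0,"grip": 0},
  {"dx": 0.91,"dy": -0.16,"dz": -0.5,"spin": 0,"grip": 0},
  {"dx": 0.91,"dy": -0.16,"dz": -0.5,"spin": 0,"grip": 25},
  {"dx": 0.91,"dy": -0.16,"dz": -0.5,"spin": 0,"grip": 35},
  {"dx": 0.91,"dy": -0.16,"dz": -0.5,"spin": 0,"grip": 35},
  {"dx": 0.91,"dy": -0.16,"dz": 2,"spin": 0,"grip": 35},
  {"dx": 0.91,"dy": -0.16,"dz": 5,"spin": 0,"grip": 35},
  {"dx": 0.91,"dy": -0.16,"dz": 9,"spin": 0,"grip": 35},
])

```text
time_s: 7.0
tcp_pos: [0.5978, 0.2024, 0.205]
eef_rot: [179.8, 0.3, -10.2]
contact_force: [1.6, 0.4, 0.2]
gripper_width: 0.0305
```

```bash
python3 - <<'E'
from h import *
print(r.get_state()['tcp_pos'],r.get_state()['gripper_width'],r.get_state()['time_s'])
b=r.capture('side');cv2.imwrite('pics/s1.png',b)
a=r.capture('scene')
for n in ['scene','side']:print(n,np.round(proj(n,(.54,.215,.07))))
x,y=np.int32(proj('scene',(.54,.215,.1)));u,v=np.int32(proj('side',(.54,.215,.1)))
A=cv2.resize(a[y-70:y+50,x-90:x+90],None,fx=3,fy=3);B=cv2.resize(b[v-60:v+60,u-60:u+60],(360,360))
cv2.imwrite('pics/c1.png',np.hstack([cv2.resize(A,(440,300)),cv2.resize(B,(300,300))]))
E
```

```text
[0.59780878 0.20236063 0.20504885] 0.03053418397591599 7.0
scene [416. 183.]
side [257. 172.]
```

View pics/c1.png

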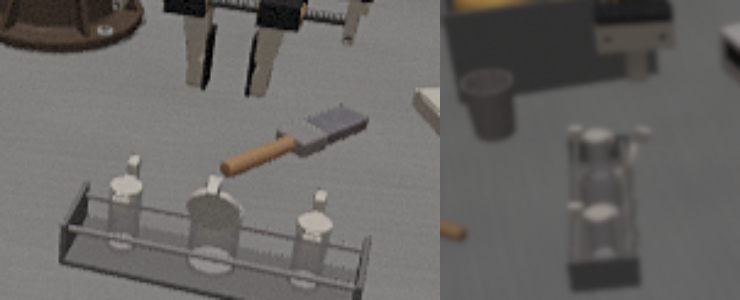

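The scene view shows the wide cap standing upright and both slim caps still shut. Next is a wrist view from between the rack and the tub.

>>> servo_tool([
  {"dx": -2,"dy": -2,"dz": 1,"spin": 0,"grip": 50},
  {"dx": -4,"dy": -4,"dz": 2,"spin": 0,"grip": 50},
  {"dx": -6,"dy": -6,"dz": 3,"spin": 0,"grip": 50},
  {"dx": -8,"dy": -8,"dz": 4,"spin": 0,"grip": 50},
  {"dx": -10,"dy": -10,"dz": 4,"spin": 0,"grip": 50},
  {"dx": -12,"dy": -12,"dz": 4,"spin": 0,"grip": 50},
  {"dx": -14,"dy": -14,"dz": 4,"spin": 0,"grip": 50},
  {"dx": -16,"dy": -16,"dz": 4,"spin": 0,"grip": 50},
  {"dx": -16,"dy": -16,"dz": 4,"spin": 0,"grip": 50},
  {"dx": -16,"dy": -16,"dz": 4,"spin": 0,"grip": 50},
])

```text
time_s: 7.93
tcp_pos: [0.4389, 0.0425, 0.2475]
eef_rot: [-179.9, -0.0, -10.2]
contact_force: [1.0, 0.0, 0.2]
gripper_width: 0.0439
```

```bash
python3 - <<'E'
from h import *
shot('w4',['plug','baton_a','tub','wide_cap','wide_cap_tab','bottle'])
c=r.get_calibration('wrist');print(proj('wrist',(.59,.205,.12),c),proj('wrist',(.504,-.2045,.024),c),r.get_state()['tcp_pos'])
E
```

```text
w4 8.2833
plug [(0.84, [483.0, 88.0, 513.0, 108.0])]
baton_a [(0.96, [451.0, 63.0, 473.0, 102.0]), (0.85, [511.0, 81.0, 532.0, 119.0]), (0.61, [416.0, 16.0, 554.0, 164.0])]
tub [(0.67, [417.0, 16.0, 556.0, 164.0])]
wide_cap [(0.64, [126.0, 65.0, 168.0, 107.0])]
wide_cap_tab [(0.65, [129.0, 64.0, 168.0, 101.0])]
bottle []
[136.21871934  80.34334454] [491.6950863   97.45575714] [0.44016445 0.04380595 0.24676872]
```

>>> servo_tool([
  {"dx": 0,"dy": -3,"dz": 0,"spin": 0,"grip": 50},
  {"dx": 0,"dy": -6,"dz": 0,"spin": 0,"grip": 50},
  {"dx": 0,"dy": -9,"dz": 0,"spin": 0,"grip": 50},
  {"dx": 0,"dy": -12,"dz": 0,"spin": 0,"grip": 50},
  {"dx": 0,"dy": -15,"dz": -1,"spin": 0,"grip": 50},
  {"dx": -1,"dy": -18,"dz": -2,"spin": 0,"grip": 50},
  {"dx": -1,"dy": -21,"dz": -3,"spin": 0,"grip": 50},
  {"dx": -1,"dy": -24,"dz": -4,"spin": 0,"grip": 50},
  {"dx": -1,"dy": -24,"dz": -4,"spin": 0,"grip": 50},
  {"dx": -1,"dy": -24,"dz": -4,"spin": 0,"grip": 50},
])

```text
time_s: 9.12
tcp_pos: [0.4294, -0.1978, 0.206]
eef_rot: [180.0, 0.1, -10.4]
contact_force: [-0.1, -0.2, 0.4]
gripper_width: 0.0437
```

```bash
python3 - <<'E'
from h import *
shot('w5',['plug','baton_a','tub'])
c=r.get_calibration('wrist');print(proj('wrist',(.504,-.2045,.024),c),r.get_state()['tcp_pos'])
a,b=cv2.imread('pics/w4.png'),cv2.imread('pics/w5.png')
cv2.imwrite('pics/w45.png',np.vstack([a[:300],b[:300]]))
E
```

```text
w5 9.3167
plug [(0.74, [262.0, 75.0, 288.0, 122.0]), (0.63, [306.0, 103.0, 329.0, 122.0])]
baton_a [(0.87, [352.0, 85.0, 383.0, 133.0]), (0.77, [262.0, 77.0, 289.0, 122.0])]
tub [(0.87, [221.0, 27.0, 418.0, 193.0])]
[314.59316089 112.77610282] [ 0.43036581 -0.19589704  0.20746863]
```

View pics/w45.png

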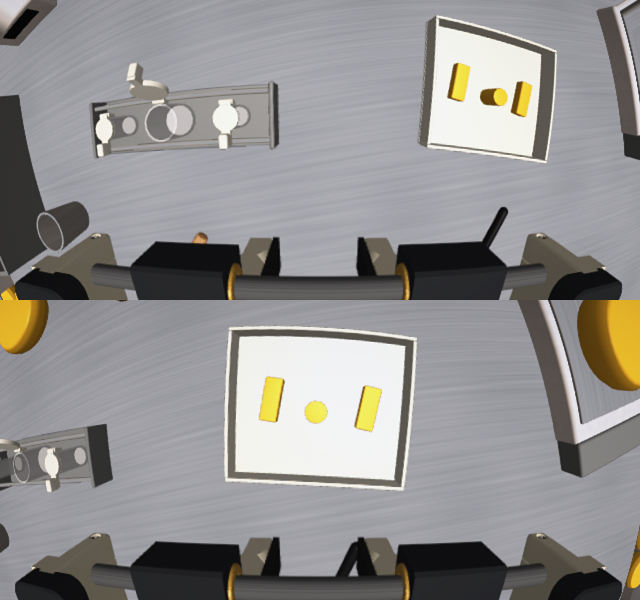

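The cap is lying well back, past upright, with the pot mouth clear. The plug is at (316,112) in the second picture, between batons at (272,100) and (368,109).

```bash
python3 - <<'E'
from h import *
R=[]
for t,g in [('w4',(494,97)),('w5',(316,112))]:
    c,o=pickle.load(open(f'pics/{t}.pkl','rb'));im=cv2.imread(f'pics/{t}.png')
    hsv=cv2.cvtColor(im,cv2.COLOR_BGR2HSV);w=((hsv[...,1]>130)&(hsv[...,0]>10)&(hsv[...,0]<40)).astype(np.uint8)
    n,l,st,ce=cv2.connectedComponentsWithStats(w)
    i=min((i for i in range(1,n) if st[i,4]>50),key=lambda i:np.hypot(*(ce[i]-g)))
    print(t,st[i],ce[i],onz('wrist',ce[i],.024,c),onz('wrist',ce[i],.044,c))
    R.append(ray('wrist',ce[i],c))
    if t=='w4':
        y,x,ww,h=st[i,1],st[i,0],st[i,2],st[i,3];print(im[y+h//2,x-2:x+ww+2,:].sum(1))
print(tri(R))
# cap angle from w4: tab tip / candidate angles
c=pickle.load(open('pics/w4.pkl','rb'))[0]
H=np.array([.5682,.21,.068]);u=np.array([.985,-.175,0])
for th in (1.7,1.8,1.9,2.0,2.1):
    p=lambda a,b:H-u*(a*np.cos(th)-b*np.sin(th))+np.array([0,0,1])*(a*np.sin(th)+b*np.cos(th))
    print(th,np.round(proj('wrist',p(.059,.014),c),1),np.round(proj('wrist',p(.026,.003),c),1),p(.059,.014))
E
```

```text
w4 [481  88  27  18 386] [493.7642487   96.57253886] [ 0.50374247 -0.20952128  0.024     ] [ 0.50449117 -0.19704937  0.044     ]
[675 262 156 171 177 177 175 174 176 177 178 178 177 179 318 512 545 537
 534 530 527 523 519 519 514 512 510 504 573 727 725]
w5 [305 101  22  22 361] [315.47922438 111.70083102] [ 0.50343898 -0.20790742  0.024     ] [ 0.5037727  -0.20813658  0.044     ]
(array([ 0.50365904, -0.20794221,  0.02652593]), [np.float64(0.00017798875889005707), np.float64(0.00017798875889011364)])
1.7 [132.4  80.7] [147.9  95.3] [0.58936286 0.2062401  0.1247044 ]
1.8 [133.6  75.5] [148.2  93.1] [0.59483321 0.20526821 0.12227618]
1.9 [135.1  70.7] [148.5  91. ] [0.60003745 0.2043436  0.11930565]
2.0 [136.8  66.3] [149.  89.] [0.60492358 0.20347551 0.11582249]
2.1 [138.7  62.4] [149.6  87.1] [0.60944279 0.2026726  0.11186151]
```

>>> servo_tool([
  {"dx": 2,"dy": -0.4,"dz": 0,"spin": 0,"grip": 48},
  {"dx": 4,"dy": -0.8,"dz": -1,"spin": 0,"grip": 48},
  {"dx": 6,"dy": -1.2,"dz": -3,"spin": 0,"grip": 48},
  {"dx": 7.3,"dy": -1.2,"dz": -6,"spin": 0,"grip": 48},
  {"dx": 7.3,"dy": -1.2,"dz": -9,"spin": 0,"grip": 48},
  {"dx": 7.3,"dy": -1.2,"dz": -11,"spin": 0,"grip": 48},
  {"dx": 7.3,"dy": -1.2,"dz": -12,"spin": 0,"grip": 48},
  {"dx": 7.3,"dy": -1.2,"dz": -12,"spin": 0,"grip": 48},
  {"dx": 7.3,"dy": -1.2,"dz": -12,"spin": 0,"grip": 48},
  {"dx": 7.3,"dy": -1.2,"dz": -12,"spin": 0,"grip": 48},
])

```text
time_s: 10.15
tcp_pos: [0.5042, -0.2084, 0.0889]
eef_rot: [180.0, -0.2, -10.1]
contact_force: [1.0, 0.8, 1.3]
gripper_width: 0.0422
```

```bash
python3 - <<'E'
from h import *
c=r.get_calibration('wrist')
im=r.capture('wrist')
hsv=cv2.cvtColor(im,cv2.COLOR_BGR2HSV);w=((hsv[...,1]>130)&(hsv[...,0]>10)&(hsv[...,0]<40)).astype(np.uint8)
n,l,st,ce=cv2.connectedComponentsWithStats(w)
print(proj('wrist',(.5037,-.208,.044),c))
for i in range(1,n):
    if st[i,4]>150:print(st[i],ce[i],onz('wrist',ce[i],.044,c))
s=r.get_state();print(s['tcp_pos'],s['eef_rot'],s['gripper_width'])
E
```

```text
[318.43836413 224.467745  ]
[   0    0   45   37 1366] [21.47218155 15.44289898] [0.75335262 0.03632601 0.044     ]
[ 59   6  20  36 219] [71.67123288 24.48401826] [ 0.70620894 -0.03742655  0.044     ]
[ 240  160   34   66 1639] [255.86028066 192.04453935] [ 0.53474377 -0.16957683  0.044     ]
[ 371  173   41   65 1654] [390.6662636  205.12515115] [ 0.50885974 -0.26055974  0.044     ]
[ 303  195   32   44 1131] [318.61980548 217.04686118] [ 0.50918056 -0.20910359  0.044     ]
[230 263  15  49 419] [235.80668258 287.34367542] [ 0.46134823 -0.13360733  0.044     ]
[392 263  16  49 422] [400.4478673  287.67298578] [ 0.43803651 -0.262732    0.044     ]
[ 210  311  291   27 3129] [366.09651646 327.74464685] [ 0.40239596 -0.23119202  0.044     ]
[ 0.50418625 -0.20848581  0.08903436] [-179.99223389   -0.18041869  -10.14281612] 0.041737117615187745
```

>>> servo_tool([
  {"dx": 0,"dy": 0,"dz": -2,"spin": 0,"grip": 48},
  {"dx": 0,"dy": 0,"dz": -4,"spin": 0,"grip": 48},
  {"dx": 0,"dy": 0,"dz": -5.3,"spin": 0,"grip": 48},
  {"dx": 0,"dy": 0,"dz": -5.8,"spin": 0,"grip": 48},
  {"dx": 0,"dy": 0,"dz": -5.8,"spin": 0,"grip": 48},
  {"dx": 0,"dy": 0,"dz": -5.8,"spin": 0,"grip": 10},
  {"dx": 0,"dy": 0,"dz": -5.8,"spin": 0,"grip": 10},
  {"dx": 0,"dy": 0,"dz": -5.8,"spin": 0,"grip": 10},
  {"dx": 0,"dy": 0,"dz": -5.8,"spin": 0,"grip": 10},
  {"dx": 0,"dy": 0,"dz": -5.8,"spin": 0,"grip": 10},
], squeeze=15)

```text
time_s: 11.03
tcp_pos: [0.5036, -0.2087, 0.0301]
eef_rot: [180.0, -0.1, -10.2]
contact_force: [-1.1, 0.6, 6.3]
gripper_width: 0.0234
```

>>> servo_tool([
  {"dx": 0,"dy": 0,"dz": 1,"spin": 0,"grip": 10},
  {"dx": 0,"dy": 0,"dz": 3,"spin": 0,"grip": 10},
  {"dx": 0,"dy": 0,"dz": 5,"spin": 0,"grip": 10},
  {"dx": 0,"dy": 0,"dz": 8,"spin": 0,"grip": 10},
  {"dx": 0,"dy": 0,"dz": 11,"spin": 0,"grip": 10},
  {"dx": 0,"dy": 0,"dz": 14,"spin": 0,"grip": 10},
  {"dx": 0,"dy": 0,"dz": 15,"spin": 0,"grip": 10},
  {"dx": 0,"dy": 0,"dz": 15,"spin": 0,"grip": 10},
  {"dx": 0,"dy": 0,"dz": 15,"spin": 0,"grip": 10},
  {"dx": 0,"dy": 0,"dz": 15,"spin": 0,"grip": 10},
])

```text
time_s: 11.87
tcp_pos: [0.502, -0.2084, 0.1784]
eef_rot: [-180.0, 0.1, -10.2]
contact_force: [-0.3, 0.3, -0.4]
gripper_width: 0.0233
```

```bash
python3 - <<'E'
from h import *
im=r.capture('wrist');cv2.imwrite('pics/w6.png',im)
s=r.get_state();print(s['tcp_pos'],s['eef_rot'],s['gripper_width'],s['contact_force'])
E
```

```text
[ 0.50197062 -0.20843716  0.17800838] [-1.79996345e+02  1.25978248e-01 -1.02011667e+01] 0.023020796340741747 [ 0.14405115 -0.14934057 -0.72499507]
```

View pics/w6.png

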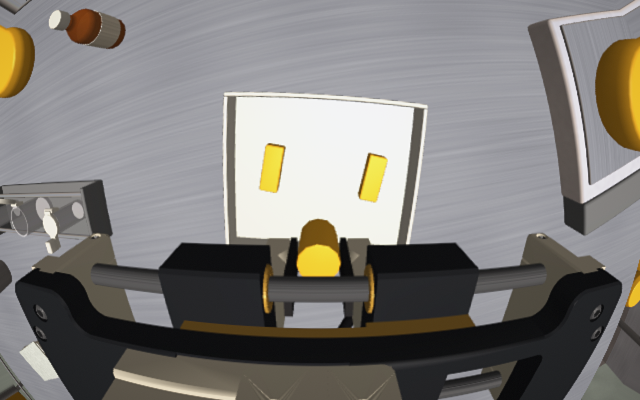

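Plug is gripped upright at (318,250), and both batons stay in the tub. Next I carry it to the pot.

>>> servo_tool([
  {"dx": 0.2,"dy": 2,"dz": 0.5,"spin": 0,"grip": 10},
  {"dx": 0.6,"dy": 6,"dz": 0.5,"spin": 0,"grip": 10},
  {"dx": 1,"dy": 10,"dz": 0.5,"spin": 0,"grip": 10},
  {"dx": 1.4,"dy": 14,"dz": 0.5,"spin": 0,"grip": 10},
  {"dx": 1.8,"dy": 18,"dz": 0.5,"spin": 0,"grip": 10},
  {"dx": 2.2,"dy": 22,"dz": 0.5,"spin": 0,"grip": 10},
  {"dx": 2.6,"dy": 26,"dz": 0.5,"spin": 0,"grip": 10},
  {"dx": 3,"dy": 30,"dz": 0.5,"spin": 0,"grip": 10},
  {"dx": 3.4,"dy": 34,"dz": 0.5,"spin": 0,"grip": 10},
  {"dx": 3.6,"dy": 37,"dz": 0.5,"spin": 0,"grip": 10},
])

```text
time_s: 12.75
tcp_pos: [0.5384, 0.1641, 0.1828]
eef_rot: [179.9, 0.1, -10.1]
contact_force: [1.7, -2.0, -0.7]
gripper_width: 0.0235
```

>>> servo_tool([
  {"dx": 0.2,"dy": 2,"dz": 0,"spin": 0,"grip": 10},
  {"dx": 0.4,"dy": 4,"dz": 0,"spin": 0,"grip": 10},
  {"dx": 0.5,"dy": 5.2,"dz": 0,"spin": 0,"grip": 10},
  {"dx": 0.5,"dy": 5.3,"dz": 0,"spin": 0,"grip": 10},
  {"dx": 0.5,"dy": 5.3,"dz": 0,"spin": 0,"grip": 10},
  {"dx": 0.5,"dy": 5.3,"dz": -2,"spin": 0,"grip": 10},
  {"dx": 0.5,"dy": 5.3,"dz": -4,"spin": 0,"grip": 10},
  {"dx": 0.5,"dy": 5.3,"dz": -6,"spin": 0,"grip": 10},
  {"dx": 0.5,"dy": 5.3,"dz": -6.5,"spin": 0,"grip": 10},
  {"dx": 0.5,"dy": 5.3,"dz": -6.5,"spin": 0,"grip": 10},
])

```text
time_s: 13.58
tcp_pos: [0.5429, 0.2126, 0.1176]
eef_rot: [179.8, 0.1, -10.3]
contact_force: [-0.2, 0.4, 0.3]
gripper_width: 0.0234
```

```bash
python3 - <<'E'
from h import *
im=r.capture('wrist');cv2.imwrite('pics/w7.png',im)
s=r.get_state();print(s['tcp_pos'],s['eef_rot'],s['gripper_width'],s['contact_force'])
E
```

```text
[0.54378235 0.21334045 0.11903471] [ 1.79925244e+02  4.24414589e-02 -1.02291093e+01] 0.023439730222253836 [-0.2067767  -0.15975386  0.23278606]
```

View pics/w7.png

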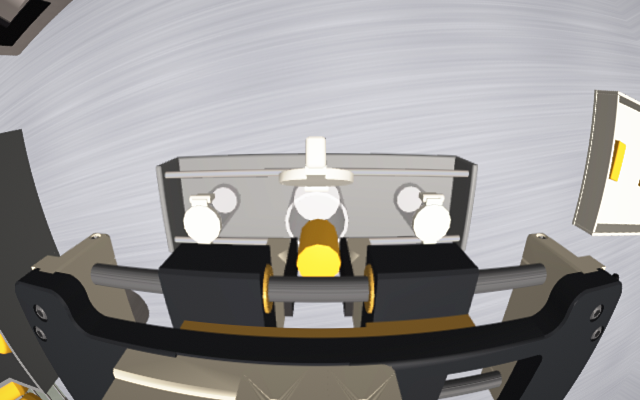

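The plug hangs over the pot mouth, and the cap stands clear behind it. I'll lower and release.

>>> servo_tool([
  {"dx": -0.1,"dy": 0.1,"dz": -1,"spin": 0,"grip": 10},
  {"dx": -0.1,"dy": 0.1,"dz": -2,"spin": 0,"grip": 10},
  {"dx": -0.1,"dy": 0.1,"dz": -3,"spin": 0,"grip": 10},
  {"dx": -0.1,"dy": 0.1,"dz": -4,"spin": 0,"grip": 10},
  {"dx": -0.1,"dy": 0.1,"dz": -4.5,"spin": 0,"grip": 10},
  {"dx": -0.1,"dy": 0.1,"dz": -4.5,"spin": 0,"grip": 10},
  {"dx": -0.1,"dy": 0.1,"dz": -4.5,"spin": 0,"grip": 10},
  {"dx": -0.1,"dy": 0.1,"dz": -4.5,"spin": 0,"grip": 10},
  {"dx": -0.1,"dy": 0.1,"dz": -4.5,"spin": 0,"grip": 10},
  {"dx": -0.1,"dy": 0.1,"dz": -4.5,"spin": 0,"grip": 10},
])

```text
time_s: 14.47
tcp_pos: [0.5432, 0.2156, 0.0747]
eef_rot: [-180.0, -0.0, -10.2]
contact_force: [-0.0, 0.6, 1.3]
gripper_width: 0.0233
```

>>> servo_tool([
  {"dx": 0,"dy": 0,"dz": 0,"spin": 0,"grip": 45},
  {"dx": 0,"dy": 0,"dz": 0,"spin": 0,"grip": 45},
  {"dx": 0,"dy": 0,"dz": 0,"spin": 0,"grip": 45},
  {"dx": 0,"dy": 0,"dz": 0,"spin": 0,"grip": 45},
  {"dx": 0,"dy": 0,"dz": 0,"spin": 0,"grip": 45},
  {"dx": 0,"dy": 0,"dz": 1,"spin": 0,"grip": 45},
  {"dx": 0,"dy": 0,"dz": 3,"spin": 0,"grip": 45},
  {"dx": 0,"dy": 0,"dz": 6,"spin": 0,"grip": 45},
  {"dx": 0,"dy": 0,"dz": 9,"spin": 0,"grip": 45},
  {"dx": 0,"dy": 0,"dz": 9,"spin": 0,"grip": 45},
])

```text
time_s: 15.3
tcp_pos: [0.546, 0.217, 0.1713]
eef_rot: [-179.7, -0.4, -10.1]
contact_force: [1.5, 0.5, 1.2]
gripper_width: 0.0392
```

```bash
python3 - <<'E'
from h import *
shot('w8',['plug','wide_cap'])
s=r.get_state();print(s['tcp_pos'],s['eef_rot'],s['gripper_width'],s['contact_force'])
c=pickle.load(open('pics/w8.pkl','rb'))[0]
print(proj('wrist',(.5426,.2145,.033),c),proj('wrist',(.5426,.2145,.053),c))
H=np.array([.5682,.21,.068]);u=np.array([.985,-.175,0])
for th in (1.7,1.8,1.9,2.0):
    p=lambda a,b:H-u*(a*np.cos(th)-b*np.sin(th))+np.array([0,0,1])*(a*np.sin(th)+b*np.cos(th))
    print(th,np.round(proj('wrist',p(.067,.019),c),1),np.round(proj('wrist',p(.051,.019),c),1))
E
```

```text
w8 15.45
plug [(0.86, [311.0, 184.0, 336.0, 212.0]), (0.2, [548.0, 95.0, 638.0, 229.0])]
wide_cap [(0.78, [293.0, 132.0, 354.0, 180.0])]
[0.5428271  0.21548852 0.16493364] [-1.79931817e+02 -3.51185683e-02 -1.01963123e+01] 0.03946071696916204 [-0.60235824  1.07234409 -0.63153557]
[322.63926445 192.7432883 ] [322.80226989 198.45149784]
1.7 [324.  153.8] [323.7 153.4]
1.8 [324.  143.6] [323.7 146.3]
1.9 [324.  134.2] [323.7 139.7]
2.0 [323.9 125.5] [323.6 133.6]
```

View pics/w8.png

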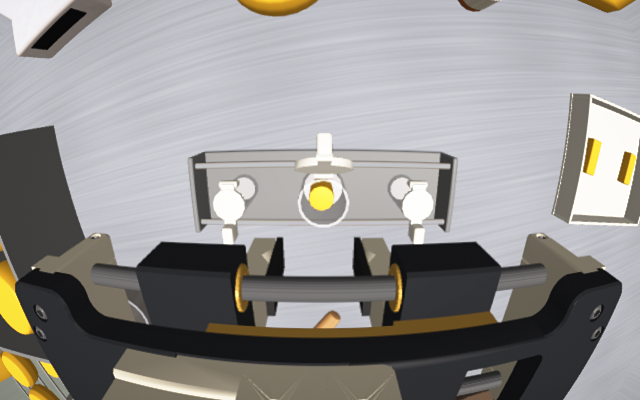

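The plug stands inside the pot (320,197), and the cap angle is about 1.9 rad. I'll pinch the tab again and run the arc backwards.

>>> servo_tool([
  {"dx": 2,"dy": -0.4,"dz": 0,"spin": 0,"grip": 30},
  {"dx": 4,"dy": -0.8,"dz": 0,"spin": 0,"grip": 30},
  {"dx": 5.7,"dy": -1.1,"dz": 0,"spin": 0,"grip": 30},
  {"dx": 5.7,"dy": -1.1,"dz": -1,"spin": 0,"grip": 30},
  {"dx": 5.7,"dy": -1.1,"dz": -2.5,"spin": 0,"grip": 30},
  {"dx": 5.7,"dy": -1.1,"dz": -4,"spin": 0,"grip": 30},
  {"dx": 5.7,"dy": -1.1,"dz": -5,"spin": 0,"grip": 30},
  {"dx": 5.7,"dy": -1.1,"dz": -5.1,"spin": 0,"grip": 30},
  {"dx": 5.7,"dy": -1.1,"dz": -5.1,"spin": 0,"grip": 30},
  {"dx": 5.7,"dy": -1.1,"dz": -5.1,"spin": 0,"grip": 30},
])

```text
time_s: 16.28
tcp_pos: [0.6, 0.2046, 0.1135]
eef_rot: [180.0, -0.0, -10.2]
contact_force: [0.1, 0.3, -0.0]
gripper_width: 0.0264
```

>>> servo_tool([
  {"dx": 0,"dy": 0,"dz": 0,"spin": 0,"grip": 0},
  {"dx": 0,"dy": 0,"dz": 0,"spin": 0,"grip": 0},
  {"dx": 0,"dy": 0,"dz": 0,"spin": 0,"grip": 0},
  {"dx": 0,"dy": 0,"dz": 0,"spin": 0,"grip": 0},
  {"dx": 0,"dy": 0,"dz": 0,"spin": 0,"grip": 0},
  {"dx": 0,"dy": 0,"dz": 0,"spin": 0,"grip": 0},
  {"dx": 0,"dy": 0,"dz": 0,"spin": 0,"grip": 0},
  {"dx": 0,"dy": 0,"dz": 0,"spin": 0,"grip": 0},
  {"dx": 0,"dy": 0,"dz": 0,"spin": 0,"grip": 0},
  {"dx": 0,"dy": 0,"dz": 0,"spin": 0,"grip": 0},
])

```text
time_s: 17.12
tcp_pos: [0.6003, 0.204, 0.1138]
eef_rot: [180.0, -0.0, -10.2]
contact_force: [0.9, -5.0, 6.6]
gripper_width: 0.01
```

>>> servo_tool([
  {"dx": -0.9,"dy": 0.16,"dz": 0.36,"spin": 0,"grip": 0},
  {"dx": -1.9,"dy": 0.33,"dz": 0.7,"spin": 0,"grip": 0},
  {"dx": -2.94,"dy": 0.52,"dz": 0.85,"spin": 0,"grip": 0},
  {"dx": -3.98,"dy": 0.7,"dz": 0.82,"spin": 0,"grip": 0},
  {"dx": -5.0,"dy": 0.88,"dz": 0.61,"spin": 0,"grip": 0},
  {"dx": -5.97,"dy": 1.05,"dz": 0.22,"spin": 0,"grip": 0},
  {"dx": -6.85,"dy": 1.21,"dz": -0.34,"spin": 0,"grip": 0},
  {"dx": -7.63,"dy": 1.35,"dz": -1.04,"spin": 0,"grip": 0},
  {"dx": -8.28,"dy": 1.46,"dz": -1.87,"spin": 0,"grip": 0},
  {"dx": -8.77,"dy": 1.55,"dz": -2.8,"spin": 0,"grip": 0},
])

```text
time_s: 17.95
tcp_pos: [0.5109, 0.2199, 0.0847]
eef_rot: [180.0, 0.0, -10.2]
contact_force: [0.5, -4.5, 3.2]
gripper_width: 0.01
```

>>> servo_tool([
  {"dx": -0.2,"dy": 0.03,"dz": -0.5,"spin": 0,"grip": 0},
  {"dx": -0.33,"dy": 0.05,"dz": -1.0,"spin": 0,"grip": 0},
  {"dx": -0.35,"dy": 0.05,"dz": -1.3,"spin": 0,"grip": 0},
  {"dx": -0.35,"dy": 0.05,"dz": -1.3,"spin": 0,"grip": 0},
  {"dx": -0.35,"dy": 0.05,"dz": -1.3,"spin": 0,"grip": 0},
  {"dx": -0.35,"dy": 0.05,"dz": -1.3,"spin": 0,"grip": 30},
  {"dx": -0.35,"dy": 0.05,"dz": -1.3,"spin": 0,"grip": 30},
  {"dx": -0.35,"dy": 0.05,"dz": -1.3,"spin": 0,"grip": 30},
  {"dx": -0.35,"dy": 0.05,"dz": 0.5,"spin": 0,"grip": 30},
  {"dx": -0.35,"dy": 0.05,"dz": 3,"spin": 0,"grip": 30},
])

```text
time_s: 18.78
tcp_pos: [0.5078, 0.2198, 0.1135]
eef_rot: [179.8, 0.2, -10.2]
contact_force: [0.7, 0.6, 0.1]
gripper_width: 0.026
```

>>> servo_tool([
  {"dx": 0.3,"dy": 0,"dz": 0.5,"spin": 0,"grip": 0},
  {"dx": 0.3,"dy": 0,"dz": 0.5,"spin": 0,"grip": 0},
  {"dx": 0.3,"dy": 0,"dz": 0.5,"spin": 0,"grip": 0},
  {"dx": 0.3,"dy": 0,"dz": 0.5,"spin": 0,"grip": 0},
  {"dx": 0.3,"dy": 0,"dz": 0,"spin": 0,"grip": 0},
  {"dx": 0.3,"dy": 0,"dz": -1,"spin": 0,"grip": 0},
  {"dx": 0.3,"dy": 0,"dz": -2,"spin": 0,"grip": 0},
  {"dx": 0.3,"dy": 0,"dz": -2.5,"spin": 0,"grip": 0},
  {"dx": 0.3,"dy": 0,"dz": -2.8,"spin": 0,"grip": 0},
  {"dx": 0.3,"dy": 0,"dz": -2.8,"spin": 0,"grip": 0},
])

```text
time_s: 19.62
tcp_pos: [0.5107, 0.2198, 0.0871]
eef_rot: [179.9, 0.1, -10.2]
contact_force: [-6.0, -1.9, 9.0]
gripper_width: 0.0007
```

>>> servo_tool([
  {"dx": 0,"dy": 0,"dz": -0.1,"spin": 0,"grip": 0},
  {"dx": 0,"dy": 0,"dz": -0.1,"spin": 0,"grip": 0},
  {"dx": 0,"dy": 0,"dz": -0.1,"spin": 0,"grip": 0},
  {"dx": 0,"dy": 0,"dz": -0.1,"spin": 0,"grip": 0},
  {"dx": 0,"dy": 0,"dz": -0.1,"spin": 0,"grip": 0},
  {"dx": 0,"dy": 0,"dz": -0.1,"spin": 0,"grip": 0},
  {"dx": 0,"dy": 0,"dz": -0.1,"spin": 0,"grip": 0},
  {"dx": 0,"dy": 0,"dz": -0.1,"spin": 0,"grip": 0},
  {"dx": 0,"dy": 0,"dz": -0.1,"spin": 0,"grip": 0},
  {"dx": 0,"dy": 0,"dz": -0.1,"spin": 0,"grip": 0},
])

```text
time_s: 20.45
tcp_pos: [0.5107, 0.2199, 0.0869]
eef_rot: [179.9, 0.1, -10.2]
contact_force: [-9.7, -0.8, 16.7]
gripper_width: 0.0004
```

The tab top stops dead at z = 0.087, its shut height, under 17 N. I'll back off and check.

>>> servo_tool([
  {"dx": 0,"dy": 0,"dz": 0.5,"spin": 0,"grip": 0},
  {"dx": 0,"dy": 0,"dz": 2,"spin": 0,"grip": 0},
  {"dx": -1,"dy": 0,"dz": 4,"spin": 0,"grip": 0},
  {"dx": -2,"dy": 0,"dz": 7,"spin": 0,"grip": 0},
  {"dx": -3,"dy": 0,"dz": 10,"spin": 0,"grip": 0},
  {"dx": -4,"dy": 0,"dz": 13,"spin": 0,"grip": 0},
  {"dx": -5,"dy": 0,"dz": 14,"spin": 0,"grip": 0},
  {"dx": -5,"dy": 0,"dz": 14,"spin": 0,"grip": 0},
  {"dx": -5,"dy": 0,"dz": 14,"spin": 0,"grip": 0},
  {"dx": -5,"dy": 0,"dz": 14,"spin": 0,"grip": 0},
])

```text
time_s: 21.28
tcp_pos: [0.4614, 0.2202, 0.2249]
eef_rot: [179.9, 0.1, -10.2]
contact_force: [0.7, 1.5, -0.2]
gripper_width: 0.0004
```

```bash
python3 - <<'E'
from h import *
from m import disc
shot('w9',['plug','wide_cap','baton_a'])
c=pickle.load(open('pics/w9.pkl','rb'))[0]
for p in [(.5426,.2145,.074),(.5276,.1308,.074),(.5573,.298,.074)]:
    q=proj('wrist',p,c);k,rr,m,s=disc('w9',q,0);ys,xs=np.where(m>0);print(np.round(q,1),np.round(k,1),round(rr,1),s, onz('wrist',(xs[ys>ys.max()-8].mean(),ys.max()+.5),.08,c))
a=r.capture('scene');x,y=np.int32(proj('scene',(.54,.215,.08)))
cv2.imwrite('pics/c9.png',np.vstack([cv2.imread('pics/w9.png')[:300],cv2.resize(a[y-40:y+50,x-96:x+96],(640,300))]))
E
```

```text
w9 21.4833
plug []
wide_cap [(0.84, [288.0, 79.0, 331.0, 152.0])]
baton_a [(0.6, [557.0, 75.0, 579.0, 111.0])]
[309.6 106.2] [309.7 106.1] 22.6 [ 287   78   46   71 1957] [0.50157448 0.22193756 0.08      ]
[394.5 108. ] [394.3 107.7] 13.8 [ 373   88   36   54 1017] [0.4942454  0.13448348 0.08      ]
[226.1 109.1] [226. 109.] 13.8 [213  89  28  54 877] [0.52452728 0.3059332  0.08      ]
```

View pics/c9.png

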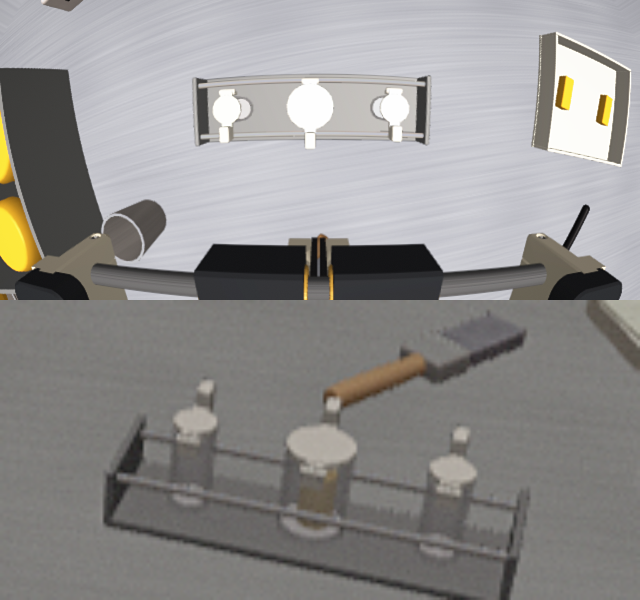

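All three caps are shut, the plug shows inside the wide pot (about (318,500) in the composite), and both batons are in the tub. Handing in.

```bash
python3 -c "
from plant import r
r.close_job();print(r.get_state()['time_s'])"
```

```text
the job is handed in; nothing more can be done
the job is handed in; nothing more can be done
```

The job is done and handed in at about 21.5 s of robot time. I opened the wide pot's cap by its tab to about 1.9 rad, put the cheese plug inside the pot and let go. I then swung the cap back by its tab and pressed it shut.

**Last checks:**
- **Wide cap:** under a 17 N press the tab top stopped at z = 0.087 m, its shut height. In the final wrist picture the cap disc was within 0.3 px of its predicted shut position.
- **Plug:** it shows through the clear wall, inside the shut pot.
- **Slim caps and batons:** both slim caps are shut, and both batons are in the tub.
- **Bottle, wheel and block:** the arm kept clear of them, and I saw no contact on the way, but I did not re-measure where they stand at the end.

No check failed or disagreed. The networks gave a few low-confidence mislabels, such as a baton reported as the plug, so I measured positions by colour segmentation instead.

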